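# Draw the pressed board from under the tin and register it

## Robot

A 6-joint arm with a two-finger parallel gripper is mounted at the origin on a cart in front of the work surface, level with it; the furniture and walls round the work are solid. World frame = base frame: x ahead of the robot, y to its left, z up, the work surface at z = 0. Lengths are in m, angles in degrees, forces in N, time in s.
With the tool pointing down it reaches from about 0.275 to 0.85 m from the base axis. Payload 19 kg.
Tool frame: the origin (TCP) lies on the centre line of the jaws, within the pads' length; the fingertips stand 8 mm ahead of it and the grasp point (between the pads) lies 11 mm behind it (ctrl.tip_extent is the distance from the TCP to the fingertips, in m); z points along the fingers, y is the line along which they close (so a half turn about z gives the same grasp; the last joint's range is limited). The gripper opens to 85 mm and grips with 20 to 120 N. Pads are 22 mm wide; open, the fingers measure 114 mm over their backs; the gripper's body (76 mm by 85 mm) begins 54 mm behind the grasp point. The pads swing forward as they close: fully open they stand 13 mm farther back than shut.
Start: joints at [59.759, 8.623, 82.357, -0, 89.026, -7.678], TCP at [0.221, 0.531, 0.239] pointing down, gripper open.
Joint ranges: [-160.23, 160.23], [-39.13, 120.54], [6.94, 153.29], [-79.49, 259.48], [9.18, 160.14], [-161.06, 161.06]. Speed limits (degrees/s): [108.29, 108.29, 127.2, 172.46, 172.46, 172.46].

## Interface

Orientations are given as a 3x3 rotation matrix whose columns are the frame's x, y, z axes.
In Python, from plant import ctrl, capture, calibration, job gives the robot as it stands.
- The arm moves only by the tool step_arm, never from a script. Its argument "deltas" is a list of rows, each a list of 5 numbers: the shift along the world's x, y, z in m, then the turn about the world's z in degrees, then the opening, from 0 (shut) to 1 (fully open). In form: [[dx, dy, dz, spin, grip], ...]. A call has exactly 10 rows; each row is the pose to reach, as a shift and turn from the pose commanded when the call began; what a row does not reach only later rows make up. A row lasts 1/12 s, in which the tool goes at most 41.7 mm and 7.16 degrees, less where a joint would pass 70% of its speed; a pose out of reach is approached as far as the arm can. A call with a gripper value outside its range is refused whole. The fingers move at their own pace and stop on an object; the grip force is fixed at half the most. Time passes only in rows, so rows that repeat a pose let the fingers close, or fill a call up. It gives the time, the measured TCP pose, the force, the opening and the grip force at its end, in the units of the state.
- ctrl.read_state(): the state, without advancing time (a new reading comes with each control period).
- capture(name): name is "scene" or "top" or "wrist"; returns (picture, depth): 384x512x3 uint8, blue, green, red; 384x512 float32, m along the optical axis (not along the pixel's ray), 0 where there is no reading.
- calibration(name): a dict with "vfov" (degrees; the focal length in pixels is half the picture's height over the tangent of half this angle, whatever the lens; pixels are square), "cx", "cy" (the principal point, pixels), "distortion" ([k1, k2, p1, p2, k3] as OpenCV has them; the pictures are not rectified), "rvec" (rotation vector, rad) and "tvec" (3), from world to camera coordinates, as OpenCV has them. Camera axes: x right, y down, z forward; pixel columns grow to the right and rows downward; lengths in m; the calibration is good to about 2 mm. A picture is of the moment at which its call begins: read the wrist's pose just before it. calibration takes no time and is no camera call; for the wrist camera it gives the pose at the moment of the call.
- job.job_done(): hands the job in; it is judged then, once.
The state is a dict: "clock": time; "joint_positions": joint angles; "qd": joint speeds; "joint_torque": joint torques, N m; "tcp_pos": TCP position; "orientation": TCP orientation; "contact_force": force on the tool from outside, world axes, zero at the start; "wrist_torque": the same for the moment, N m; "finger_gap": finger opening in m; "gripper_force": force on a finger pad.
Only numpy, scipy, OpenCV 4.12 (cv2) and the standard library are available. Lean on these libraries where they do the work, as an engineer would, in place of code of your own. Each camera call takes 0.05 s, during which the arm holds its last target. There are 200 camera calls.

## Task

The plywood board has been lying pressed under the steel tin. Draw it out from under the tin by its batten, towards the batten's side where the two stops hold the tin back, so that the tin stays where it is and only settles down onto the table; then slide the board home into the corner of the two low rails, its batten end flush against the short rail and its long edge flush against the long rail. Leave the cup, the jar and the tape roll where they stand.

Things in the scene. Friction and masses are not known exactly. Their poses are not given: they have to be found in the camera images.
- board_centre (a point): Flat plywood board, 190 x 100 mm, 10 mm thick, 0.2 kg, flat on the table, about 110 mm of it under the tin. Point: the centre of the plywood, half-way up its thickness (5 mm above the underside). x runs along its 190 mm length away from the batten, y across its width, z up. Pulling it from under the tin takes up to about 15 N (friction).
- batten (a point): Centre of the wooden batten fixed on top of the board, flush with its -x end and sides: 18 mm (along x) x 100 mm (along y) x 25 mm high, standing from 10 to 35 mm above the table. Its inner face (towards the tin) is 9 mm from this point in +x, its outer face is the board's end. At the start about 57 mm of free board lies between the inner face and the tin's catch. Axes as the board's. It can be hooked from above with the fingertips behind its inner face, or pinched.
- tin_centre (a point): Closed grey steel tin, loose, about 0.6 kg (hidden, 0.45 to 0.8), standing on the board. Body 120 mm (its x) x 200 mm (its y), lid and catch 136 x 205 mm, 62 mm high; its top is 72 mm above the table while on the board. Point: its centre, 30 mm above its underside. Its front (-x) faces the batten; front wall 59 mm from the point, catch 68 mm. Too wide to grasp.
- stops: Two fixed steel angle stops screwed to the table, 45 mm high and 36 mm wide (along y), centred 80 mm either side of the origin along y, with a 124 mm wide gap between them through which the board passes. Origin: on the table, midway between them, in the plane of their faces that hold the tin's front wall. -x is the way to draw the board, +x is the tin's side; their flat feet (5 mm high) reach to x = -36 mm.
- register: Fixed corner of two low aluminium rails, 15 mm wide and 14 mm high, on the table. Origin: the inner corner, at table height. The long rail runs from the origin 150 mm along +x (its inner face is y = 0, the rail on the +y side); the short rail runs from the origin 110 mm along -y (its inner face is x = 0, the rail on the -x side). The board belongs in the quarter +x, -y with its axes parallel to the register's: board centre at x = +95 mm, y = -50 mm.
- tape_centre (a point): Brown tape roll lying flat, loose, 84 mm across, 30 mm high; point half-way up. To be left alone.
- cup_centre (a point): Grey-white cup, loose, 68 mm across, 85 mm high; point half-way up. To be left alone.
- jar_centre (a point): Pale grey ink jar with a flat lid, loose, 67 mm across, 74 mm high; point half-way up. To be left alone.

How it is judged (in metres and radians):
On the way:
1. the board is drawn clear of the tin and the stops, on the stops' side, and the tin stands flat on the table in its place (x of board_centre in the frame of stops below -0.095 m and height (world z) of tin_centre below 0.034 m and distance of tin_centre from where it was at the start of the episode below 0.022 m and angle between tin_centre's own z axis and vertical below 0.04 rad), for 0.2 s.
At the end, for the whole second after the job is handed in: The board lies flat on the table in the register corner, batten end against the short rail and long edge against the long rail (each within 6 mm, parallel within 0.05 rad), and the tin stands flat on the table within 22 mm of where it started (its 10 mm drop included) (x of board_centre in the frame of register between 0.089 and 0.101 m and y of board_centre in the frame of register between -0.056 and -0.044 m and angle between the x axis of board_centre and the x axis of register, either way round below 0.05 rad and x of batten in the frame of register below 0.02 m and height (world z) of board_centre below 0.008 m and angle between board_centre's own z axis and vertical below 0.03 rad and height (world z) of tin_centre below 0.034 m and distance of tin_centre from where it was at the start of the episode below 0.022 m and angle between tin_centre's own z axis and vertical below 0.04 rad); the robot touches nothing.
It fails at once if the tin is shifted more than 22 mm or tips by more than 0.3 rad (distance of tin_centre from where it was at the start of the episode above 0.022 m or angle between tin_centre's own z axis and vertical above 0.3 rad).
It fails at once if the cup, the jar or the tape roll is moved by more than 30 mm (distance of any of cup_centre, jar_centre, tape_centre from where it was at the start of the episode above 0.03 m).
It also fails if it takes over 58 s, if anything falls off the work surface, if the arm or the gripper's body presses on something with over 40 N, if the wrist force passes 120 N, or if a joint passes its speed limit or range.

## Working session

There is one attempt and no reset: what is moved stays moved. The work goes in short steps, Python scripts to look and compute and a tool call to move; the robot and the scene stay as the last step left them, time stands still between calls to the robot, and variables do not carry over. Pictures are saved under pics/ and viewed, at most 10 in all, crops included, and the job is handed in when it is done.

Besides the shell and the picture viewer there is one more tool, called after ">>>" by a JSON object that holds its "method" and its "body". step_arm: Moves the arm, as the interface text tells. Its arguments: {"type":"object","properties":{"deltas":{"type":"array"}},"required":["deltas"]}

```bash
mkdir -p pics; cat > h.py <<'E'
import numpy as np, cv2
from plant import ctrl, capture, calibration, job
def K(c):
    f=192/np.tan(np.radians(c["vfov"])/2); return np.array([[f,0,c["cx"]],[0,f,c["cy"]],[0,0,1.]])
def world(name,depth):
    c=calibration(name); h,w=depth.shape
    u,v=np.meshgrid(np.arange(w),np.arange(h))
    p=np.stack([u,v],-1).reshape(-1,1,2).astype(np.float64)
    n=cv2.undistortPoints(p,K(c),np.array(c["distortion"],float)).reshape(h,w,2)
    X=np.dstack([n*depth[...,None],depth])
    R=cv2.Rodrigues(np.array(c["rvec"],float))[0]
    W=(X-np.array(c["tvec"],float).reshape(3))@R
    W[depth==0]=np.nan
    return W
E
python3 - <<'E'
from h import *
s=ctrl.read_state();print(s["clock"],s["tcp_pos"],s["orientation"],s["contact_force"],ctrl.tip_extent)
for n in["top","scene"]:
    i,d=capture(n);cv2.imwrite(f"pics/{n}0.png",i);np.save(f"{n}0.npy",world(n,d))
E
```

```text
0.0 [0.22053255 0.53078747 0.23868866] [[-9.23469154e-01  3.83672225e-01 -5.88016694e-04]
 [ 3.83672646e-01  9.23468598e-01 -1.02436943e-03]
 [ 1.49992855e-04 -1.17157949e-03 -9.99999302e-01]] [-0.62438142 -0.02585491  0.27463915] 0.008
```

View pics/top0.png

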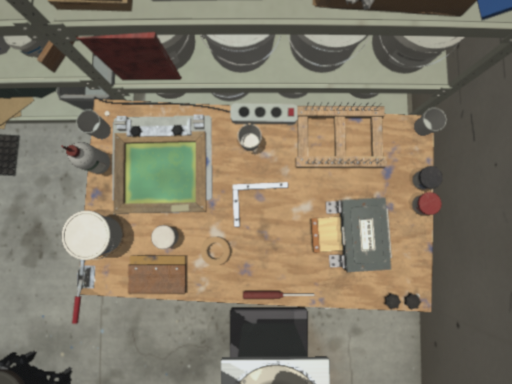

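View pics/scene0.png

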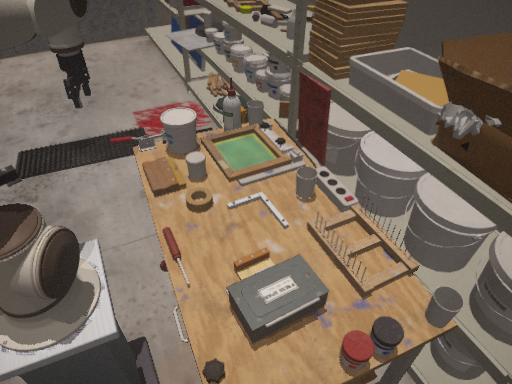

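The top view shows the tin at (367,235), the board at (328,235) with its batten at (315,235), stops at (335,207) and (336,260), the register's inner corner at (239,188), the tape roll at (218,250) and a cup or jar at (163,237) and (250,138). The scene view agrees, and the arm is clear of the table, at upper left. Next I'll measure from depth.

```bash
python3 - <<'E'
from h import *
W=np.load("top0.npy");i=cv2.imread("pics/top0.png")
print(W[235,315],W[235,367],W[187,236],W[250,210], W[280,200])
z=W[...,2]
def rect(name,m,sl):
    mm=np.zeros_like(m);mm[sl]=m[sl]
    n,l,st,_=cv2.connectedComponentsWithStats(mm.astype(np.uint8))
    k=1+np.argmax(st[1:,4]);P=W[l==k]
    r=cv2.minAreaRect((P[:,:2]*1000).astype(np.float32))
    print(name,len(P),np.round(P[:,2].mean(),4),np.round(r[0],1),np.round(r[1],1),round(r[2],2))
rect("tin",z>.055,np.s_[190:280,325:400])
rect("batten",(z>.025)&(z<.045),np.s_[210:260,305:327])
rect("board",(z>.005)&(z<.045),np.s_[212:257,305:340])
rect("stopA",(z>.025)&(z<.055),np.s_[195:216,322:345])
rect("stopB",(z>.025)&(z<.055),np.s_[250:275,322:345])
rect("tape",(z>.015)&(z<.05),np.s_[230:270,200:240])
rect("L cup",(z>.04),np.s_[220:255,145:182])
rect("U cup",(z>.04),np.s_[123:155,236:264])
g=cv2.cvtColor(i,cv2.COLOR_BGR2GRAY)
L=(z>.008)&(z<.022)
rect("railL",L,np.s_[178:192,232:292]);rect("railS",L,np.s_[192:230,230:245])
c=i[165:285,200:400];cv2.imwrite("pics/crop1.png",cv2.resize(c,None,fx=4,fy=4,interpolation=cv2.INTER_CUBIC))
E
```

```text
[ 0.51312467 -0.11665673  0.03459801] [ 0.51284748 -0.2582156   0.07099136] [0.65615578 0.11407593 0.0151301 ] [ 0.46889463  0.19254817 -0.00388845] [ 0.38038939  0.22152331 -0.00193456]
tin 3381 0.0702 [ 515.9 -256.4] [205.3 137.1] 3.01
batten 222 0.0342 [ 513.7 -116. ] [99.  18.7] 4.28
board 974 0.0155 [ 516.5 -151.5] [100.2  91.3] 3.62
stopA 53 0.0396 [ 592.9 -187.1] [45.  11.1] 5.55
stopB 63 0.0381 [ 445.  -194.9] [47.6 13.3] 1.96
tape 450 0.0295 [470.5 174. ] [81.1 81.7] 0.05
L cup 475 0.0729 [510.7 315. ] [65.9 65.4] 34.69
U cup 206 0.0662 [796.6  72.5] [65.3 64.9] 89.73
railL 287 0.0135 [658.1  43.7] [ 22.1 159.7] 2.48
railS 171 0.0136 [592.2 113.6] [98.8 14.9] 2.26
```

View pics/crop1.png

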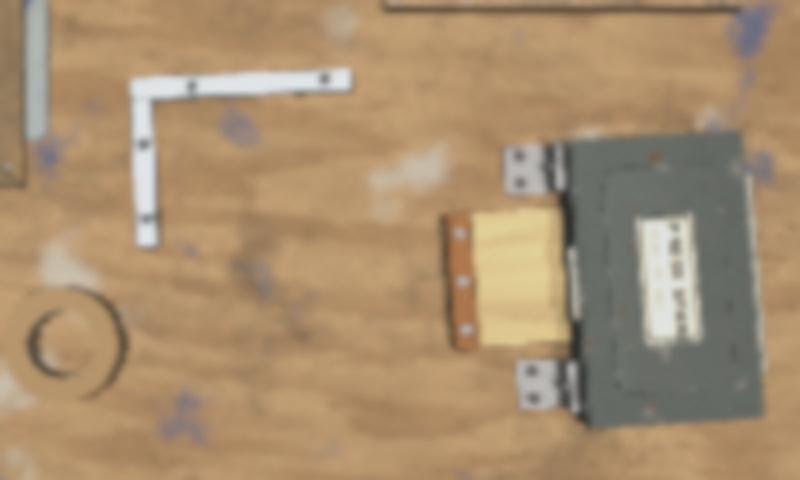

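The crop confirms the layout: the batten stands upright at crop (460,280), the tin's front edge is at u≈575, and the register's inner corner is at crop (153,97). From depth, the batten is at (0.514,-0.116), top 0.034, size 99x19 mm, turned 4°. The register corner is at about (0.648,0.108), turned 2.3°. Both agree with the given sizes, so I'll approach now.

>>> {"method": "step_arm", "body": {"deltas": [[0.015, -0.032, 0, 5, 0.6], [0.029, -0.065, 0, 10, 0.6], [0.044, -0.097, 0, 15, 0.6], [0.059, -0.129, 0, 20, 0.6], [0.074, -0.162, 0, 25, 0.6], [0.088, -0.194, 0, 26.6, 0.6], [0.103, -0.226, 0, 26.6, 0.6], [0.118, -0.258, 0, 26.6, 0.6], [0.132, -0.291, 0, 26.6, 0.6], [0.147, -0.323, 0, 26.6, 0.6]]}}

```text
clock: 0.93
tcp_pos: [0.3677, 0.2063, 0.2392]
orientation: [[-0.997, -0.071, -0.0], [-0.071, 0.997, -0.0], [0.0, -0.0, -1.0]]
contact_force: [0.8, 0.4, -0.8]
finger_gap: 0.0511
gripper_force: 0.0
```

>>> {"method": "step_arm", "body": {"deltas": [[0.015, -0.032, 0, 0, 0.6], [0.029, -0.065, 0, 0, 0.6], [0.044, -0.097, 0, 0, 0.6], [0.059, -0.129, 0, 0, 0.6], [0.074, -0.162, 0, 0, 0.6], [0.088, -0.194, -0.02, 0, 0.6], [0.103, -0.226, -0.04, 0, 0.6], [0.118, -0.258, -0.06, 0, 0.6], [0.132, -0.291, -0.08, 0, 0.6], [0.147, -0.323, -0.1, 0, 0.6]]}}

```text
clock: 1.77
tcp_pos: [0.5147, -0.1169, 0.1381]
orientation: [[-0.998, -0.07, -0.0], [-0.07, 0.998, -0.0], [0.0, 0.0, -1.0]]
contact_force: [0.7, 0.5, 0.2]
finger_gap: 0.0512
gripper_force: 0.0
```

>>> {"method": "step_arm", "body": {"deltas": [[0, 0, 0, 0, 0.6], [0, 0, 0, 0, 0.6], [0, 0, 0, 0, 0.6], [0, 0, 0, 0, 0.6], [0, 0, 0, 0, 0.6], [0, 0, 0, 0, 0.6], [0, 0, 0, 0, 0.6], [0, 0, 0, 0, 0.6], [0, 0, 0, 0, 0.6], [0, 0, 0, 0, 0.6]]}}

```text
clock: 2.6
tcp_pos: [0.5146, -0.1149, 0.1393]
orientation: [[-0.998, -0.071, 0.0], [-0.071, 0.998, -0.0], [-0.0, -0.0, -1.0]]
contact_force: [-0.1, -0.2, -0.2]
finger_gap: 0.0511
gripper_force: 0.0
```

```bash
python3 - <<'E'
from h import *
s=ctrl.read_state();print(s["clock"],s["tcp_pos"],s["orientation"][:2],s["contact_force"],s["finger_gap"])
i,d=capture("wrist");cv2.imwrite("pics/w1.png",i);W=world("wrist",d);np.save("w1.npy",W);z=W[...,2]
m=((z>.028)&(z<.042)).astype(np.uint8)
n,l,st,_=cv2.connectedComponentsWithStats(m)
for k in range(1,n):
    if st[k,4]>300:
        P=W[l==k];r=cv2.minAreaRect((P[:,:2]*1000).astype(np.float32));print(st[k],P[:,2].mean(),np.round(r[0],1),np.round(r[1],1),r[2])
E
```

```text
2.6 [ 0.514603   -0.11493307  0.1393167 ] [[-9.97507283e-01 -7.05635791e-02  3.65840141e-05]
 [-7.05635829e-02  9.97507277e-01 -1.16834590e-04]] [-0.09966805 -0.15595556 -0.19104379] 0.051100609662716324
[157  72  24 190 782] 0.03596953807277655 [ 501.4 -196.8] [176.7   6.7] 3.103600025177002
[ 243  139   20  102 1951] 0.034624327778391736 [ 513.7 -119. ] [100.1  18. ] 3.235105514526367
[487 299  25  58 528] 0.03452889125407277 [668.1 202. ] [81.5  5.4] 0.21903108060359955
[124 344  40  19 503] 0.030749353120058765 [ 731.  -239.5] [50.5 29.7] 89.87918090820312
```

View pics/w1.png

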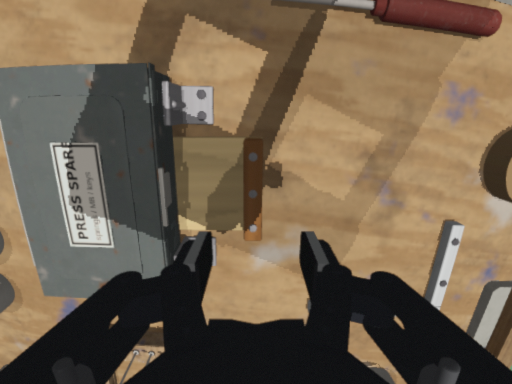

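The wrist view shows the batten upright at (253,190) and the fingertips straddling its line at u≈205 and 310. The batten measures (0.514,-0.118) at 3.2°, with size 100x18 mm as given. I'll descend and pinch it.

>>> {"method": "step_arm", "body": {"deltas": [[-0.001, -0.003, -0.02, -0.7, 0.6], [-0.001, -0.003, -0.04, -0.7, 0.6], [-0.001, -0.003, -0.06, -0.7, 0.6], [-0.001, -0.003, -0.08, -0.7, 0.6], [-0.001, -0.003, -0.09, -0.7, 0.6], [-0.001, -0.003, -0.1, -0.7, 0.6], [-0.001, -0.003, -0.106, -0.7, 0.6], [-0.001, -0.003, -0.11, -0.7, 0.6], [-0.001, -0.003, -0.114, -0.7, 0.6], [-0.001, -0.003, -0.114, -0.7, 0.6]]}}

```text
clock: 3.48
tcp_pos: [0.5137, -0.118, 0.0251]
orientation: [[-0.998, -0.058, -0.0], [-0.058, 0.998, -0.0], [0.0, -0.0, -1.0]]
contact_force: [0.0, 0.6, -0.8]
finger_gap: 0.0511
gripper_force: 0.0
```

>>> {"method": "step_arm", "body": {"deltas": [[0, 0, 0, 0, 0.5], [0, 0, 0, 0, 0.4], [0, 0, 0, 0, 0.3], [0, 0, 0, 0, 0.2], [0, 0, 0, 0, 0.1], [0, 0, 0, 0, 0], [0, 0, 0, 0, 0], [0, 0, 0, 0, 0], [0, 0, 0, 0, 0], [0, 0, 0, 0, 0]]}}

```text
clock: 4.32
tcp_pos: [0.5139, -0.1182, 0.0259]
orientation: [[-0.998, -0.058, 0.001], [-0.058, 0.998, -0.001], [-0.001, -0.001, -1.0]]
contact_force: [-2.3, 0.1, 5.0]
finger_gap: 0.0167
gripper_force: 59.4
```

Pinched with 59 N. Now drawing slowly.

>>> {"method": "step_arm", "body": {"deltas": [[0, 0.003, 0, 0, 0], [0, 0.006, 0, 0, 0], [-0.001, 0.01, 0, 0, 0], [-0.001, 0.015, 0, 0, 0], [-0.001, 0.02, 0, 0, 0], [-0.001, 0.025, 0, 0, 0], [-0.002, 0.03, 0, 0, 0], [-0.002, 0.035, 0, 0, 0], [-0.002, 0.04, 0, 0, 0], [-0.002, 0.04, 0, 0, 0]]}}

```text
clock: 5.15
tcp_pos: [0.5121, -0.0782, 0.0259]
orientation: [[-0.998, -0.058, 0.001], [-0.058, 0.998, -0.001], [-0.001, -0.002, -1.0]]
contact_force: [0.7, -2.6, 5.2]
finger_gap: 0.0169
gripper_force: 59.8
```

```bash
cat > tin.py <<'E'
from h import *
import sys
i,d=capture("top");W=world("top",d);z=W[...,2];cv2.imwrite(f"pics/{sys.argv[1]}.png",i[165:285,200:400].repeat(4,0).repeat(4,1))
m=np.zeros(z.shape,np.uint8);m[190:285,350:400]=(z>.05)[190:285,350:400]
P=W[m>0];W0=np.load("top0.npy");P0=W0[190:285,350:400][W0[190:285,350:400,2]>.05]
for p in(P0,P):
    r=cv2.minAreaRect((p[:,:2]*1000).astype(np.float32));A=np.c_[p[:,:2],np.ones(len(p))];print(np.round(r[0],1),np.round(r[1],1),round(r[2],2),"z",np.median(p[:,2]),"slope",np.linalg.lstsq(A,p[:,2],rcond=None)[0][:2])
E
python3 tin.py t1
```

```text
[ 516.5 -267.9] [119.3 209.1] 89.55 z 0.07042731991064072 slope [0.00078997 0.00973497]
[ 515.3 -222.6] [207.3 206.1] 89.67 z 0.0711718135088821 slope [-0.20665515  1.95639871]
```

```bash
sed -i 's/(z>.05)\[/((z>.05)\&(z<.085))[/' tin.py; python3 tin.py t2
```

```text
[ 516.5 -267.9] [119.3 209.1] 89.55 z 0.07042731991064072 slope [0.00078997 0.00973497]
[ 515.8 -267.2] [205.5 110.5] 2.85 z 0.07046639575555474 slope [-0.00183577  0.0183694 ]
```

View pics/t2.png

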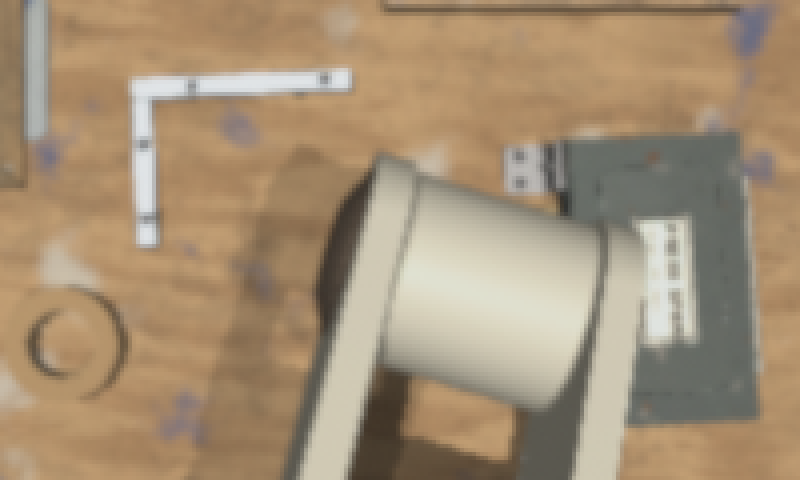

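The arm hides part of the view. The tin's far edge at u≈755 has not moved and still rests against the stop at (560,165). I'll carry on drawing, slowing down around the drop.

>>> {"method": "step_arm", "body": {"deltas": [[0, 0.004, 0, 0, 0], [0, 0.008, 0, 0, 0], [-0.001, 0.013, 0, 0, 0], [-0.001, 0.018, 0, 0, 0], [-0.001, 0.023, 0, 0, 0], [-0.002, 0.028, 0, 0, 0], [-0.002, 0.033, 0, 0, 0], [-0.002, 0.038, 0, 0, 0], [-0.002, 0.042, 0, 0, 0], [-0.003, 0.045, 0, 0, 0]]}}

```text
clock: 6.08
tcp_pos: [0.5093, -0.0332, 0.0259]
orientation: [[-0.998, -0.058, 0.001], [-0.058, 0.998, -0.001], [-0.001, -0.001, -1.0]]
contact_force: [1.6, -5.1, 5.3]
finger_gap: 0.0162
gripper_force: 59.9
```

>>> {"method": "step_arm", "body": {"deltas": [[0, 0.004, 0, 0, 0], [0, 0.008, 0, 0, 0], [-0.001, 0.012, 0, 0, 0], [-0.001, 0.016, 0, 0, 0], [-0.001, 0.02, 0, 0, 0], [-0.002, 0.024, 0, 0, 0], [-0.002, 0.028, 0, 0, 0], [-0.002, 0.032, 0, 0, 0], [-0.002, 0.036, 0, 0, 0], [-0.002, 0.04, 0, 0, 0]]}}

```text
clock: 6.92
tcp_pos: [0.5071, 0.0068, 0.0259]
orientation: [[-0.998, -0.058, 0.001], [-0.058, 0.998, -0.001], [-0.001, -0.001, -1.0]]
contact_force: [-0.3, -4.1, 7.5]
finger_gap: 0.0165
gripper_force: 60.1
```

>>> {"method": "step_arm", "body": {"deltas": [[0, 0.004, 0, 0, 0], [0, 0.009, 0, 0, 0], [-0.001, 0.014, 0, 0, 0], [-0.001, 0.019, 0, 0, 0], [-0.001, 0.024, 0, 0, 0], [-0.002, 0.029, 0, 0, 0], [-0.002, 0.034, 0, 0, 0], [-0.002, 0.038, 0, 0, 0], [-0.002, 0.04, 0, 0, 0], [-0.002, 0.04, 0, 0, 0]]}}

```text
clock: 7.75
tcp_pos: [0.5051, 0.0473, 0.0259]
orientation: [[-0.998, -0.058, 0.001], [-0.058, 0.998, -0.0], [-0.001, -0.0, -1.0]]
contact_force: [-0.4, 1.3, 8.3]
finger_gap: 0.0164
gripper_force: 60.2
```

```bash
python3 tin.py t3
```

```text
[ 516.5 -267.9] [119.3 209.1] 89.55 z 0.07042731991064072 slope [0.00078997 0.00973497]
[ 515.5 -266.1] [205.7 116.1] 1.39 z 0.06052272579046378 slope [0.00029488 0.01312617]
```

View pics/t3.png

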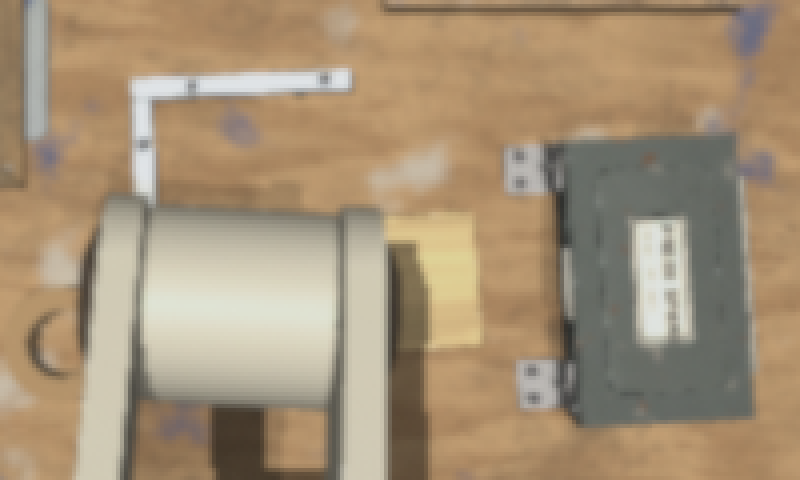

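The tin has dropped 10 mm, lies flat, and stays against the stops. The board's far end at u≈480 is clear of the stop feet at u≈505. Next I'll refine the register pose from the first top picture.

```bash
python3 - <<'E'
from h import *
i=cv2.imread("pics/top0.png");W=np.load("top0.npy");c=calibration("top")
m=(i.min(2)>185);m2=np.zeros_like(m);m2[180:230,228:292]=m[180:230,228:292]
R=cv2.Rodrigues(np.array(c["rvec"],float))[0];t=np.array(c["tvec"],float).reshape(3);C=-R.T@t
def ray(uv,z):
    n=cv2.undistortPoints(np.float64(uv).reshape(-1,1,2),K(c),np.array(c["distortion"],float)).reshape(-1,2)
    d=np.c_[n,np.ones(len(n))]@R;return C+d*((z-C[2])/d[:,2])[:,None]
g=i.min(2).astype(float)
# subpixel edges: long rail columns (both edges), short rail rows
L=[];S=[]
for u in range(245,285):
    col=g[180:195,u];w=np.clip(col-150,0,None);L.append((u,180+(w*np.arange(15)).sum()/w.sum()))
for v in range(195,224):
    row=g[v,229:246];w=np.clip(row-150,0,None);S.append((229+(w*np.arange(17)).sum()/w.sum(),v))
PL=ray(L,.014);PS=ray(S,.014)
a,b=np.polyfit(PL[:,1],PL[:,0],1);e,f=np.polyfit(PS[:,0],PS[:,1],1)
print("long angle",-np.degrees(np.arctan(a)),"short",np.degrees(np.arctan(e)),"res",np.std(PL[:,0]-a*PL[:,1]-b),np.std(PS[:,1]-e*PS[:,0]-f))
th=(np.arctan(e)-np.arctan(a))/2
ry=np.array([np.cos(th),np.sin(th)]);rx=np.array([np.sin(th),-np.cos(th)])
pl=PL[:,:2].mean(0)-7.5e-3*ry; ps=PS[:,:2].mean(0)+7.5e-3*rx
o=np.linalg.solve(np.stack([ry,rx]),[ry@pl,rx@ps])
print("th",np.degrees(th),"corner",o,"batten tgt",o+.009*rx-.05*ry)
E
```

```text
long angle 1.68983167389145 short 1.6463622940405642 res 0.0005718868216483809 0.0008038881088411977
th 1.6680969839660071 corner [0.65153799 0.10975106] batten tgt [0.60182116 0.09929939]
```

>>> {"method": "step_arm", "body": {"deltas": [[0.008, 0, 0, -0.4, 0], [0.018, 0, 0, -0.8, 0], [0.028, 0, 0, -1.2, 0], [0.038, 0.006, 0, -1.6, 0], [0.048, 0.012, 0, -1.6, 0], [0.058, 0.018, 0, -1.6, 0], [0.068, 0.025, 0, -1.6, 0], [0.078, 0.032, 0, -1.6, 0], [0.085, 0.037, 0, -1.6, 0], [0.085, 0.037, 0, -1.6, 0]]}}

```text
clock: 8.63
tcp_pos: [0.5911, 0.0848, 0.0259]
orientation: [[-1.0, -0.031, 0.002], [-0.031, 1.0, 0.0], [-0.002, 0.0, -1.0]]
contact_force: [3.0, 2.3, 6.0]
finger_gap: 0.0168
gripper_force: 60.2
```

>>> {"method": "step_arm", "body": {"deltas": [[0, 0.002, 0, 0, 0], [0, 0.004, 0, 0, 0], [0, 0.006, 0, 0, 0], [0, 0.008, 0, 0, 0], [0, 0.01, 0, 0, 0], [0, 0.012, 0, 0, 0], [0, 0.013, 0, 0, 0], [0, 0.014, 0, 0, 0], [0, 0.014, 0, 0, 0], [0, 0.014, 0, 0, 0]]}}

```text
clock: 9.47
tcp_pos: [0.59, 0.0979, 0.0259]
orientation: [[-1.0, -0.03, 0.001], [-0.03, 1.0, -0.0], [-0.001, -0.0, -1.0]]
contact_force: [0.6, -1.7, 7.3]
finger_gap: 0.0167
gripper_force: 60.1
```

>>> {"method": "step_arm", "body": {"deltas": [[0, 0.001, 0, 0, 0], [0, 0.001, 0, 0, 0], [0, 0.002, 0, 0, 0], [0, 0.002, 0, 0, 0], [0, 0.003, 0, 0, 0], [0, 0.003, 0, 0, 0], [0, 0.003, 0, 0, 0], [0, 0.003, 0, 0, 0], [0, 0.003, 0, 0, 0], [0, 0.003, 0, 0, 0]]}}

```text
clock: 10.3
tcp_pos: [0.5901, 0.0984, 0.0259]
orientation: [[-1.0, -0.03, 0.001], [-0.03, 1.0, -0.004], [-0.001, -0.004, -1.0]]
contact_force: [-0.8, -23.4, 8.5]
finger_gap: 0.0163
gripper_force: 60.8
```

>>> {"method": "step_arm", "body": {"deltas": [[0.002, 0, 0, 0, 0], [0.004, 0, 0, 0, 0], [0.006, 0, 0, 0, 0], [0.007, 0, 0, 0, 0], [0.008, 0, 0, 0, 0], [0.009, 0, 0, 0, 0], [0.01, 0, 0, 0, 0], [0.01, 0, 0, 0, 0], [0.01, 0, 0, 0, 0], [0.01, 0, 0, 0, 0]]}}

```text
clock: 11.13
tcp_pos: [0.5985, 0.0988, 0.0258]
orientation: [[-1.0, -0.03, -0.003], [-0.03, 1.0, -0.004], [0.003, -0.004, -1.0]]
contact_force: [-16.8, -22.7, 19.7]
finger_gap: 0.0163
gripper_force: 62.3
```

Both rails are in contact. I'll ease the y push, press x a little more, then ease off again.

>>> {"method": "step_arm", "body": {"deltas": [[0, -0.001, 0, 0, 0], [0, -0.002, 0, 0, 0], [0, -0.002, 0, 0, 0], [0.001, -0.002, 0, 0, 0], [0.002, -0.002, 0, 0, 0], [0.002, -0.002, 0, 0, 0], [0.002, -0.002, 0, 0, 0], [0.002, -0.002, 0, 0, 0], [0.002, -0.002, 0, 0, 0], [0.002, -0.002, 0, 0, 0]]}}

```text
clock: 11.97
tcp_pos: [0.6013, 0.0985, 0.0259]
orientation: [[-1.0, -0.03, -0.001], [-0.03, 1.0, -0.001], [0.001, -0.001, -1.0]]
contact_force: [-6.8, -6.7, 12.7]
finger_gap: 0.0166
gripper_force: 61.2
```

>>> {"method": "step_arm", "body": {"deltas": [[-0.001, 0, 0, 0, 0], [-0.002, 0, 0, 0, 0], [-0.003, 0, 0, 0, 0], [-0.003, 0, 0, 0, 0], [-0.003, 0, 0, 0, 0], [-0.003, 0, 0, 0, 0], [-0.003, 0, 0, 0, 0], [-0.003, 0, 0, 0, 0], [-0.003, 0, 0, 0, 0], [-0.003, 0, 0, 0, 0]]}}

```text
clock: 12.8
tcp_pos: [0.5994, 0.0984, 0.0259]
orientation: [[-1.0, -0.03, 0.002], [-0.03, 1.0, -0.001], [-0.002, -0.001, -1.0]]
contact_force: [4.0, -5.4, 4.3]
finger_gap: 0.0164
gripper_force: 60.2
```

The earlier x reading was friction, not the rail. Pushing x again, further this time.

>>> {"method": "step_arm", "body": {"deltas": [[0.001, 0, 0, 0, 0], [0.002, 0, 0, 0, 0], [0.003, 0, 0, 0, 0], [0.004, 0, 0, 0, 0], [0.005, 0, 0, 0, 0], [0.005, 0, 0, 0, 0], [0.005, 0, 0, 0, 0], [0.005, 0, 0, 0, 0], [0.005, 0, 0, 0, 0], [0.005, 0, 0, 0, 0]]}}

```text
clock: 13.63
tcp_pos: [0.6015, 0.0985, 0.0258]
orientation: [[-1.0, -0.031, -0.005], [-0.031, 1.0, -0.001], [0.005, -0.001, -1.0]]
contact_force: [-25.9, -7.4, 24.4]
finger_gap: 0.0166
gripper_force: 62.9
```

>>> {"method": "step_arm", "body": {"deltas": [[0.001, 0, 0, 0, 0], [0.002, 0, 0, 0, 0], [0.002, 0, 0, 0, 0], [0.002, 0, 0, 0, 0], [0.002, 0, 0, 0, 0], [0.002, 0, 0, 0, 0], [0.002, 0, 0, 0, 0], [0.002, 0, 0, 0, 0], [0.002, 0, 0, 0, 0], [0.002, 0, 0, 0, 0]]}}

```text
clock: 14.47
tcp_pos: [0.6016, 0.0985, 0.0258]
orientation: [[-0.999, -0.031, -0.009], [-0.031, 1.0, -0.001], [0.009, -0.001, -1.0]]
contact_force: [-44.8, -7.9, 37.3]
finger_gap: 0.0163
gripper_force: 64.7
```

Firm contact at x=0.6015, y=0.0985, against a predicted 0.6018 and 0.0993. I'll ease off, release and retract.

>>> {"method": "step_arm", "body": {"deltas": [[-0.002, 0, 0, 0, 0], [-0.004, 0, 0, 0, 0], [-0.0045, 0, 0, 0, 0], [-0.0045, 0, 0, 0, 0], [-0.0045, 0, 0, 0, 0.3], [-0.0045, 0, 0, 0, 0.5], [-0.0045, 0, 0, 0, 0.5], [-0.0045, 0, 0, 0, 0.5], [-0.0045, 0, 0, 0, 0.5], [-0.0045, 0, 0, 0, 0.5]]}}

```text
clock: 15.3
tcp_pos: [0.6011, 0.099, 0.0252]
orientation: [[-1.0, -0.03, -0.0], [-0.03, 1.0, -0.0], [0.0, -0.0, -1.0]]
contact_force: [0.2, 0.2, -0.0]
finger_gap: 0.0428
gripper_force: 0.0
```

>>> {"method": "step_arm", "body": {"deltas": [[0, 0, 0.003, 0, 0.5], [0, 0, 0.01, 0, 0.5], [0, 0, 0.02, 0, 0.5], [0, 0, 0.04, 0, 0.5], [0, 0, 0.06, 0, 0.5], [0, 0, 0.09, 0, 0.5], [0, 0, 0.12, 0, 0.5], [0, 0, 0.15, 0, 0.5], [0, 0, 0.18, 0, 0.5], [0, 0, 0.2, 0, 0.5]]}}

```text
clock: 16.13
tcp_pos: [0.6014, 0.099, 0.2298]
orientation: [[-1.0, -0.03, 0.004], [-0.03, 1.0, 0.0], [-0.004, -0.0, -1.0]]
contact_force: [0.5, 0.4, 0.2]
finger_gap: 0.0422
gripper_force: 0.0
```

>>> {"method": "step_arm", "body": {"deltas": [[-0.02, 0.01, 0, 0, 0.5], [-0.045, 0.02, 0, 0, 0.5], [-0.07, 0.04, 0, 0, 0.5], [-0.1, 0.06, 0, 0, 0.5], [-0.12, 0.09, 0, 0, 0.5], [-0.14, 0.12, 0, 0, 0.5], [-0.17, 0.15, 0, 0, 0.5], [-0.2, 0.17, 0, 0, 0.5], [-0.22, 0.2, 0, 0, 0.5], [-0.25, 0.22, 0, 0, 0.5]]}}

```text
clock: 16.97
tcp_pos: [0.3502, 0.3205, 0.2265]
orientation: [[-1.0, -0.03, 0.001], [-0.03, 1.0, 0.001], [-0.002, 0.001, -1.0]]
contact_force: [-0.0, 1.4, -0.2]
finger_gap: 0.0431
gripper_force: 0.0
```

```bash
python3 tin.py t4; python3 - <<'E'
from h import *
s=ctrl.read_state();print(s["clock"],s["tcp_pos"],s["contact_force"])
i,d=capture("top");W=world("top",d);z=W[...,2]
m=np.zeros(z.shape,np.uint8);m[180:240,225:310]=((z>.025)&(z<.045))[180:240,225:310]
P=W[m>0];r=cv2.minAreaRect((P[:,:2]*1000).astype(np.float32));print("batten",r,P[:,2].mean())
m[:]=0;m[192:228,248:305]=((z>.005)&(z<.02))[192:228,248:305]
P=W[m>0];r=cv2.minAreaRect((P[:,:2]*1000).astype(np.float32));print("board",r,P[:,2].mean(),np.linalg.lstsq(np.c_[P[:,:2],np.ones(len(P))],P[:,2],rcond=None)[0])
E
```

```text
[ 516.5 -267.9] [119.3 209.1] 89.55 z 0.07042731991064072 slope [0.00078997 0.00973497]
[ 515.1 -266.6] [206.6 115.2] 0.81 z 0.06058305418851285 slope [0.00059093 0.01133861]
17.0167 [0.34564553 0.32270871 0.2266623 ] [-1.40343897  3.97894079  2.19300408]
batten ((601.68701171875, 97.33360290527344), (99.57919311523438, 18.0217342376709), 2.1369423866271973) 0.03464272918984088
board ((589.4396362304688, -4.036796569824219), (165.2520751953125, 104.85084533691406), 89.87660217285156) 0.009725702270138546 [ 0.00212195 -0.00145301  0.00845617]
```

View pics/t4.png

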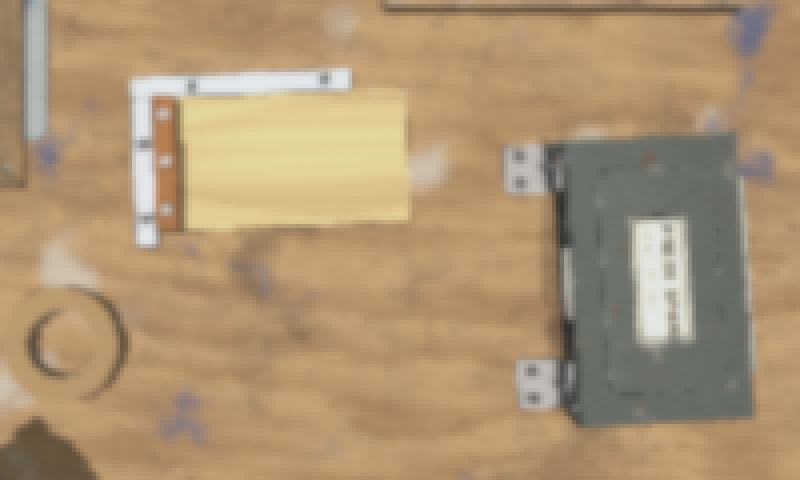

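The board lies flush against both rails, batten at crop (165,165), and flat. The tin stands flat on the table in its place, and the tape roll has not moved. I'll let the arm settle and hand in.

>>> {"method": "step_arm", "body": {"deltas": [[0, 0, 0, 0, 0.5], [0, 0, 0, 0, 0.5], [0, 0, 0, 0, 0.5], [0, 0, 0, 0, 0.5], [0, 0, 0, 0, 0.5], [0, 0, 0, 0, 0.5], [0, 0, 0, 0, 0.5], [0, 0, 0, 0, 0.5], [0, 0, 0, 0, 0.5], [0, 0, 0, 0, 0.5]]}}

```text
clock: 17.9
tcp_pos: [0.3511, 0.3189, 0.2253]
orientation: [[-1.0, -0.03, -0.0], [-0.03, 1.0, -0.0], [0.0, -0.0, -1.0]]
contact_force: [-0.2, 0.0, -0.2]
finger_gap: 0.043
gripper_force: 0.0
```

```bash
python3 -c "
from plant import ctrl,job
print(ctrl.read_state()['contact_force'],job.job_done())"
```

```text
the job is handed in; nothing more can be done
[-0.16323727  0.02879317 -0.19883724] None
```

I handed the job in at about 18 s; no verdict came back, but my last pictures show the board flat and flush in the register corner, the tin flat on the table within about 2 mm of its start sideways, and the tape roll unmoved (I didn't re-measure the cup and jar, but the arm kept clear of them).

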